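# Open the latched gate of the cooling bay

## Task

Open the little gate of the metal cooling bay: press its thumb lever down to lift the latch bar out of the catch, keep it down while you push the gate inwards clear of the catch, then swing it fully open against its stop and leave it standing open. Work gently - never shove the gate against its catch or force the lever - and leave the jar and the roll of tape beside the bay where they are.

Things in the scene. Friction and masses are not known exactly. Their poses are not given: they have to be found in the camera images.
- bay: Open-topped bright metal bay fixed to the worktop, 270 mm deep, 288 mm wide, walls 99 mm high, with a gate in its front; two chocolate bars lie on its floor. Origin on the worktop near its middle; x points level into the bay, y to its left, z up. More than 25 N from the fingers on the bay, its gate or its lever counts as forcing.
- gate_hinge_nominal (a point): On the gate's upright hinge axis (bay x -115, y +85 mm), half-way up the gate if its frame stood at nominal height. The frame of uprights, gate and latch slides in sleeves and is clamped up to 10 mm above or below nominal; this height is not measured. The gate, a 12 mm thick framed sheet, is 200 mm wide and 99 mm high (35 to 134 mm above the worktop, nominal).
- gate (a joint): Angle of the gate: 0 shut, grows as it swings into the bay, about 1.42 rad where it meets a sprung stop (1.5 N per mm, 100 mm from the hinge). The latch bar is past the catch from about 0.1 rad. The gate stays where it is left; about 1 N at 100 mm from the hinge moves it.
- thumb_nominal (a point): Centre of the thumb lever's pad, gate shut and lever at rest, if the frame stood at nominal height: the true one is up to 10 mm higher or lower. Fixed to the bay, it does not follow the gate. The pad, a 44 x 26 x 5 mm plate, stands out of the gate's front (23 to 67 mm from the leaf's mid-plane, 165 mm from the hinge axis) and slopes up outwards by 0.35 rad.
- lever_pivot_nominal (a point): Lever's pivot, in the mid-plane of the shut gate, at nominal frame height (true height up to 10 mm off). Pressed 45 mm out from it, the lever sinks 19 mm against 0.5 to 3 N to a firm stop, the pad then nearly level. The bar sits 15 mm deep in the catch and clears it only in the last 3 mm of the lever's travel, so press to the stop. Let go, lever and bar fall back.
- spice_jar_mid (a point): Middle of a white shaker jar, 44 mm across and 91 mm high, standing in front of the bay's left upright. Leave it.
- masking_tape: Roll of masking tape, 100 mm across and 25 mm high, lying left of the bay. Leave it.

How it is judged:
On the way, in this order (a step that is already met when the one before it is completed fails the run):
1. the thumb lever is pressed while the gate is still shut (distance between the grasp point and thumb_nominal below 0.08 m and contact force between the fingers and bay above 1.5 N and value of joint gate below 0.06 rad), for 0.05 s.
2. the gate is pushed clear of the catch with the hand still at the thumb lever (distance between the grasp point and thumb_nominal below 0.08 m and value of joint gate above 0.1 rad).
3. the gate is swung fully open (value of joint gate above 1.3 rad), for 0.1 s.
At the end, for the whole second after the job is handed in: The gate stands still, swung at least 1.3 rad (74 degrees) into the bay (its stop is met at about 1.42 rad); jar and tape are within 30 mm of where they were (value of joint gate above 1.3 rad and not (velocity of joint gate above 0.05 rad/s) and not (velocity of joint gate below -0.05 rad/s) and distance of each of spice_jar_mid, masking_tape from where it was at the start of the episode below 0.03 m); the robot touches nothing.
It fails at once if the fingers press or push the bay, its gate or its lever with more than 25 N (contact force between the fingers and bay above 25 N).
It fails at once if the jar or the tape is pushed more than 30 mm or the jar is tipped over (distance of any of spice_jar_mid, masking_tape from where it was at the start of the episode above 0.03 m or angle between spice_jar_mid's own z axis and vertical above 0.5 rad).
It also fails if it takes over 56 s, if anything falls off the work surface, if the arm or the gripper's body presses on something with over 40 N, if the wrist force passes 120 N, or if a joint passes its speed limit or range.

## Robot

A 6-joint arm with a two-finger parallel gripper is mounted at the origin on a cart in front of the work surface, level with it; the furniture and walls round the work are solid. World frame = base frame: x ahead of the robot, y to its left, z up, the work surface at z = 0. Lengths are in m, angles in rad, forces in N, time in s.
With the tool pointing down it reaches from about 0.35 to 0.775 m from the base axis. Payload 7.3 kg.
Tool frame: the origin (TCP) lies where the fingers leave the gripper's body, on its centre line; the fingertips stand 66 mm ahead of it and the grasp point (between the pads) lies 47 mm ahead of it (robot.tips_ahead is the distance from the TCP to the fingertips, in m); z points along the fingers, y is the line along which they close (so a half turn about z gives the same grasp; the last joint's range is limited). The gripper opens to 92 mm and grips with 3 to 60 N. Pads are 19 mm wide; open, the fingers measure 130 mm over their backs; the gripper's body (75 mm by 190 mm) begins 47 mm behind the grasp point.
Start: joints at [1.198, 0.342, 1.524, -0, 1.275, -0.146], TCP at [0.118, 0.512, 0.292] pointing down, gripper open.
Joint ranges: [-2.53, 2.53], [-0.77, 2.02], [0.04, 2.7], [-1, 4.14], [0.28, 2.66], [-3.11, 3.11]. Speed limits (rad/s): [2.57, 2.57, 3.14, 3.14, 3.14, 3.14].

## Interface

Orientations are given as [roll, pitch, yaw] about the fixed x, y, z axes, in that order (R = Rz(yaw) Ry(pitch) Rx(roll)).
In Python, from cell import robot gives the robot as it stands.
- The arm moves only by the shell command python3 -m inch 'ROWS' [FORCE]. ROWS is a JSON object of lists of equal length, an entry for each row: "travel": the shift along the tool's x, y, z in mm, a list of three; "turn": the turn about the tool's z in units of 5 degrees (1.0 is 5 degrees); "claw": the closure, from -1 (fully open) to 1 (shut). A call has 1 to 12 rows; each row is the pose to reach, as a shift and turn from the pose commanded when the call began, along the tool's axes at that moment; what a row does not reach only later rows make up. A row lasts 1/10 s, in which the tool goes at most 50 mm and 8.59 degrees, less where a joint would pass 70% of its speed; a pose out of reach is approached as far as the arm can. A call with a gripper value outside its range is refused whole. The fingers move at their own pace and stop on an object; FORCE is the grip in N (left out, the last holds). Time passes only in rows, so rows that repeat a pose let the fingers close. It gives the time, the measured TCP pose, the force, the opening and the grip force at its end, in the units of the state.
- robot.observe(): the state, without advancing time (a new reading comes with each control period).
- robot.read_camera(name): name is "side" or "top" or "wrist"; returns a dict with "pixels" (480x640x3 uint8, red, green, blue), "fx", "fy", "cx", "cy" (pixels), "cam_to_world" (4x4, takes a point from camera to world coordinates). Camera axes: x right, y down, z forward; pixel columns grow to the right and rows downward; lengths in m; the calibration is good to about 2 mm. A picture is of the moment at which its call begins. There is no depth.
- robot.hand_in(): hands the job in; it is judged then, once.
The state is a dict: "time": time; "qpos": joint angles; "qvel": joint speeds; "joint_efforts": joint torques, N m; "tool_pos": TCP position; "tool_rot": TCP orientation; "contact_force": force on the tool from outside, world axes, zero at the start; "torque": the same for the moment, N m; "opening": finger opening in m; "grip_force": force on a finger pad.
Only numpy, scipy, OpenCV 4.12 (cv2) and the standard library are available. Lean on these libraries where they do the work, as an engineer would, in place of code of your own. Each camera call takes 0.05 s, during which the arm holds its last target. There are 200 camera calls.

## Working session

There is one attempt and no reset: what is moved stays moved. The work goes in short steps, Python scripts to look and compute and a shell command to move; the robot and the scene stay as the last step left them, time stands still between calls to the robot, and variables do not carry over. Pictures are saved under pics/ and viewed, at most 10 in all, crops included, and the job is handed in when it is done.

```bash
ls; mkdir -p pics; python3 - <<'E'
from cell import robot
import cv2,numpy as np
for n in ["side","top"]:
    c=robot.read_camera(n); cv2.imwrite(f"pics/{n}0.png",c["pixels"][:,:,::-1]); print(n,c["fx"],c["fy"],c["cx"],c["cy"],np.round(c["cam_to_world"],4).tolist())
o=robot.observe(); print(o["time"],o["tool_pos"],o["tool_rot"],o["contact_force"])
E
```

```text
pics
side 484.90871534136227 484.90871534136227 320.59413003786665 241.1936611150766 [[0.9858, -0.0828, 0.1463, 0.3815], [-0.1671, -0.5779, 0.7988, -0.7192], [0.0184, -0.8119, -0.5835, 0.6199], [0.0, 0.0, 0.0, 1.0]]
top 487.5922841983133 487.5922841983133 317.2190907446102 238.91130965759015 [[-0.0056, -0.9926, 0.1214, 0.3966], [-1.0, 0.0048, -0.0063, -0.0395], [0.0057, -0.1214, -0.9926, 0.9447], [0.0, 0.0, 0.0, 1.0]]
0.1 [0.11792637 0.51130553 0.29161095] [-3.14022424e+00 -2.01569260e-04  2.91482662e+00] [ 0.46064833  0.54088327 -0.06308989]
```

View pics/side0.png

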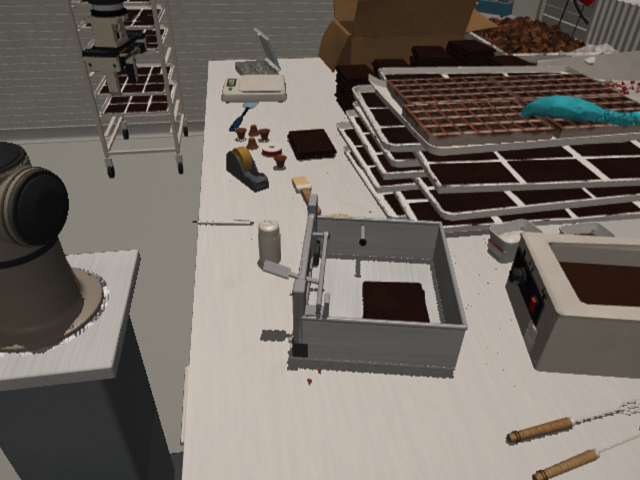

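View pics/top0.png

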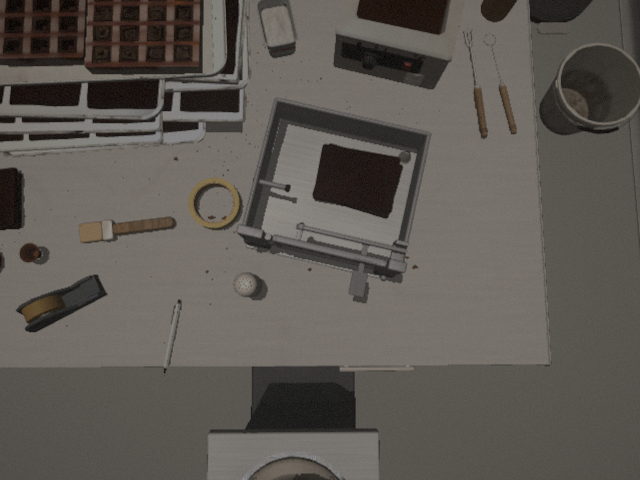

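The side view shows the bay with its lever near (278,269) and the jar at (269,242). The top view shows the bay corners near (278,100) and (430,130), the lever pad at (358,280), the jar at (246,285) and the tape at (214,204). I'll zoom in on both.

```bash
python3 - <<'E'
import cv2,numpy as np
t=cv2.imread("pics/top0.png")[90:310,225:445]; s=cv2.imread("pics/side0.png")[185:380,240:475]
cv2.imwrite("pics/tz.png",cv2.resize(t,(600,600),interpolation=2))
cv2.imwrite("pics/sz.png",cv2.resize(s,None,fx=3,fy=3,interpolation=2))
E
```

```text
(no output)
```

View pics/tz.png

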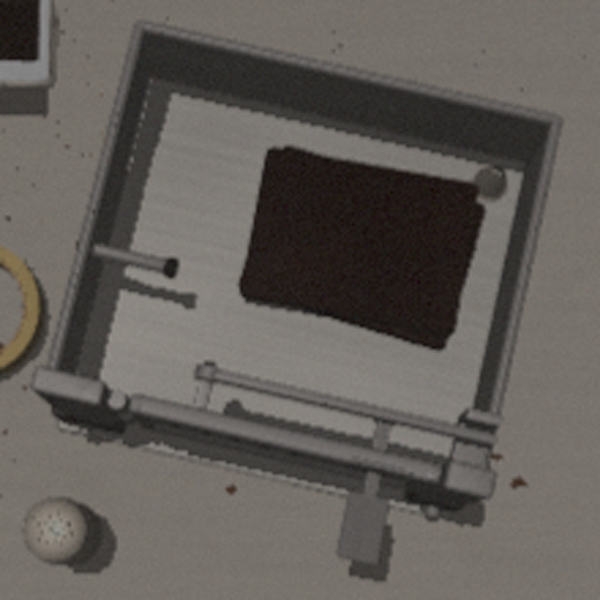

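View pics/sz.png

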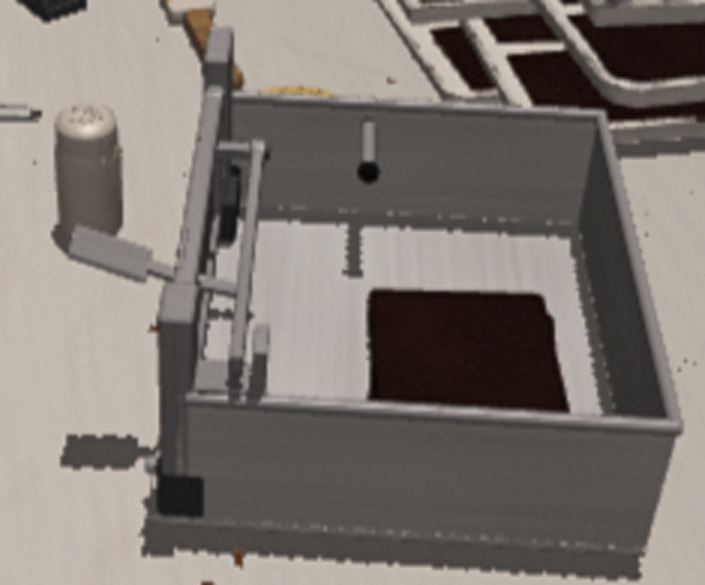

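The top zoom shows the bay's back outer corners at (276,98) and (431,133), the pad at (358,284), and the stop on the left wall. The side zoom shows the pad centre at (277,269) and the back corners at (441,222) and (467,328). Next I'll triangulate these.

```bash
cat > h.py <<'E'
import numpy as np
K={"side":(484.909,320.594,241.194,[[0.9858,-0.0828,0.1463,0.3815],[-0.1671,-0.5779,0.7988,-0.7192],[0.0184,-0.8119,-0.5835,0.6199]]),
"top":(487.592,317.219,238.911,[[-0.0056,-0.9926,0.1214,0.3966],[-1,0.0048,-0.0063,-0.0395],[0.0057,-0.1214,-0.9926,0.9447]])}
def ray(n,u,v):
    f,cx,cy,M=K[n]; M=np.array(M); d=M[:,:3]@[(u-cx)/f,(v-cy)/f,1]; return M[:,3],d/np.linalg.norm(d)
def plane(n,u,v,z):
    o,d=ray(n,u,v); return o+d*(z-o[2])/d[2]
def tri(a,b):
    (o,d),(p,e)=ray("top",*a),ray("side",*b)
    s=np.linalg.lstsq(np.c_[d,-e],p-o,rcond=None)[0]; A,B=o+d*s[0],p+e*s[1]
    return (A+B)/2,np.linalg.norm(A-B)
T=lambda x,y:(225+(x+.5)/2.727-.5,90+(y+.5)/2.727-.5)
S=lambda x,y:(240+(x+.5)/3-.5,185+(y+.5)/3-.5)
E
python3 - <<'E'
from h import *
np.set_printoptions(precision=4,suppress=True)
bl,br=plane("top",*T(138,23),.099),plane("top",*T(562,118),.099)
print("top",bl,br,np.linalg.norm(bl-br)); 
a,b=plane("side",*S(602,112),.099),plane("side",*S(680,428),.099); print("side",a,b,np.linalg.norm(a-b))
bl=(bl+a)/2;br=(br+b)/2
y=(bl-br);y/=np.linalg.norm(y);x=np.array([y[1],-y[0],0]);print("x",x,"yaw",np.arctan2(x[1],x[0]))
o=(bl+br)/2-.135*x;o[2]=0;print("origin",o)
B=np.array([x,y,[0,0,1]])
def rep(n,p,e=0):print(n,p,"bay",B@(p-o),e)
rep("pad",*tri(T(364,529),S(112,253)))
rep("pad out",*tri(T(359,564),S(72,240)))
rep("pad in",*tri(T(370,492),S(150,269)))
rep("hingepost",*tri(T(68,385),S(219,33)))
rep("catchpost",*tri(T(468,478),S(180,290)))
rep("stop tip",*tri(T(171,267),S(368,172)))
rep("jar",*tri(T(55,530),S(88,115)))
rep("bar L end",*tri(T(206,369),S(258,146)))
E
```

```text
top [0.7572 0.0296 0.099 ] [ 0.6909 -0.2501  0.099 ] 0.2874254137148511
side [0.7559 0.0242 0.099 ] [ 0.6901 -0.2533  0.099 ] 0.28522128181768214
x [ 0.9731 -0.2306  0.    ] yaw -0.23268260876532276
origin [ 0.5922 -0.0813  0.    ]
pad [ 0.4217 -0.1126  0.129 ] bay [-0.1586 -0.0698  0.129 ] 0.0017865811436501091
pad out [ 0.4008 -0.1085  0.1371] bay [-0.1799 -0.0706  0.1371] 0.0024459228283920083
pad in [ 0.4431 -0.1174  0.1196] bay [-0.1367 -0.0696  0.1196] 0.0016933603897435698
hingepost [0.5076 0.0659 0.1542] bay [-0.1162  0.1237  0.1542] 0.0009815631296259588
catchpost [ 0.4508 -0.1733  0.1508] bay [-0.1164 -0.1222  0.1508] 0.0010208337143411052
stop tip [0.5964 0.0086 0.0781] bay [-0.0166  0.0884  0.0781] 0.0004894490090945516
jar [0.4232 0.0818 0.0896] bay [-0.202   0.1197  0.0896] 0.0015908303921722145
bar L end [ 0.5202 -0.0158  0.1227] bay [-0.0851  0.0471  0.1227] 0.0018831159073266885
```

```bash
cat >> h.py <<'E'
x=np.array([0.9731,-0.2306,0]);y=np.array([0.2306,0.9731,0]);o=np.array([.5922,-.0813,0]);B=np.array([x,y,[0,0,1]])
from scipy.spatial.transform import Rotation as Ro
def st(targets=()):
    from cell import robot
    s=robot.observe();R=Ro.from_euler("xyz",s["tool_rot"]).as_matrix();p=np.array(s["tool_pos"])
    tip=p+R[:,2]*robot.tips_ahead
    print("t",s["time"],"tip bay mm",np.round(1e3*B@(tip-o),1),"F bay",np.round(B@s["contact_force"],2),"open",s["opening"],"yaw rel",np.round(np.arctan2(*(B@-R[:,0])[[1,0]]),3))
    for t in targets: print(t,"travel",np.round(R.T@(B.T@np.array(t)+1e3*(o-tip)),1))
E
python3 -c "
from h import *
w=1e3*B@(np.array([.36,.3,.2256])-o)
st([w,(-150,-67,190),(-150,-67,145)])"
```

```text
t 0.1 tip bay mm [-598.2  467.2  226.1] F bay [ 0.32  0.63 -0.06] open 0.091599078844274 yaw rel 0.006
[-313.8816   317.49771  225.6    ] travel [-283.4 -151.3    0.7]
(-150, -67, 190) travel [-445.  -536.8   36.8]
(-150, -67, 145) travel [-445.  -536.7   81.8]
```

```bash
python3 -m inch '{"travel":[[-45,-22,0],[-90,-45,0],[-135,-70,0],[-180,-95,0],[-225,-120,0],[-265,-150,0],[-300,-180,0],[-325,-215,0],[-345,-255,0],[-365,-300,0],[-382,-345,0],[-400,-390,5]],"turn":[0,0,0,0,0,0,0,0,0,0,0,0],"claw":[1,1,1,1,1,1,1,1,1,1,1,1]}' 20; python3 -c "
from h import *
st([(-150,-67,190),(-150,-67,145)])"
```

```text
time: 1.3
tool_pos: [0.4201, 0.0397, 0.2875]
tool_rot: [3.141, 0.001, 2.915]
contact_force: [0.4, -0.0, -0.2]
opening: 0.0021
grip_force: 0.0
t 1.3 tip bay mm [-195.3   78.1  222. ] F bay [ 0.35  0.07 -0.24] open 0.0021366172024113897 yaw rel 0.006
(-150, -67, 190) travel [ -44.4 -145.4   32. ]
(-150, -67, 145) travel [ -44.3 -145.4   77. ]
```

```bash
python3 -m inch '{"travel":[[-12,-40,0],[-24,-80,5],[-34,-115,15],[-44,-145,30],[-44,-145,55],[-44,-145,73],[-44,-145,73],[-44,-145,73]],"turn":[0,0,0,0,0,0,0,0],"claw":[1,1,1,1,1,1,1,1]}'; python3 - <<'E'
from h import *
st([(-150,-67,140)])
from cell import robot
import cv2
a=robot.read_camera("side")["pixels"][185:345,210:410,::-1];b=robot.read_camera("top")["pixels"][170:330,290:450,::-1]
cv2.imwrite("pics/c1.png",np.hstack([cv2.resize(a,(440,352)),cv2.resize(b,(352,352))]))
E
```

```text
time: 2.1
tool_pos: [0.4304, -0.1095, 0.2144]
tool_rot: [3.141, -0.001, 2.915]
contact_force: [-0.1, 0.4, 0.5]
opening: 0.0003
grip_force: 0.0
t 2.1 tip bay mm [-151.   -64.8  148.9] F bay [-0.23  0.37  0.47] open 0.0002845886139682373 yaw rel 0.006
(-150, -67, 140) travel [-1.  -2.2  8.9]
```

View pics/c1.png

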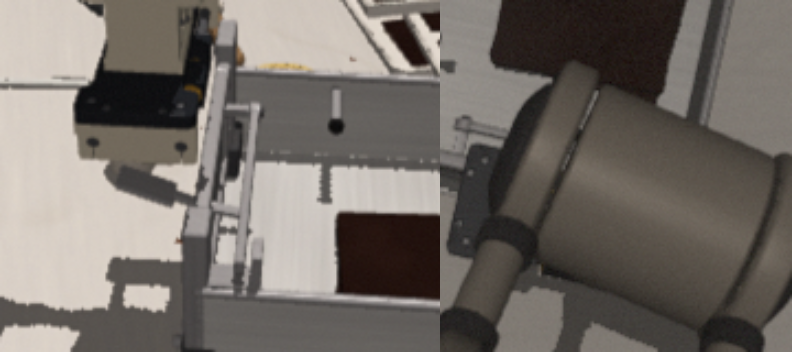

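The side view shows the gripper body above the pad, which is at crop (140,185). The fingers are hidden behind the body end, as the geometry predicts, and the post is clear. I'll press down in small steps.

```bash
python3 -m inch '{"travel":[[0,-1,4],[0,-1,8],[0,-1,11],[0,-1,14],[0,-1,16],[0,-1,18],[0,-1,18]],"turn":[0,0,0,0,0,0,0],"claw":[1,1,1,1,1,1,1]}'; python3 -c "
from h import *
st()"; python3 -m inch '{"travel":[[0,0,2],[0,0,4],[0,0,4]],"turn":[0,0,0],"claw":[1,1,1]}'; python3 -c "
from h import *
st()"
```

```text
time: 2.9
tool_pos: [0.4301, -0.1105, 0.196]
tool_rot: [3.141, -0.0, 2.915]
contact_force: [-0.7, -0.0, 0.8]
opening: 0.0004
grip_force: 0.3
t 2.9 tip bay mm [-151.1  -65.8  130.5] F bay [-0.69 -0.2   0.85] open 0.0004324167014713199 yaw rel 0.006
time: 3.2
tool_pos: [0.4301, -0.1105, 0.192]
tool_rot: [3.141, -0.0, 2.915]
contact_force: [-0.5, 0.9, 0.9]
opening: 0.0007
grip_force: 0.4
t 3.2 tip bay mm [-151.1  -65.8  126.5] F bay [-0.67  0.81  0.86] open 0.0006767219651082355 yaw rel 0.006
```

```bash
for i in 1 2; do python3 -m inch '{"travel":[[0,0,2],[0,0,4],[0,0,4]],"turn":[0,0,0],"claw":[1,1,1]}' >/dev/null; python3 -c "
from h import *
st()"; done;  for i in 1 2 ; do python3 -m inch '{"travel":[[0,0,1],[0,0,2],[0,0,2]],"turn":[0,0,0],"claw":[1,1,1]}' >/dev/null; python3 -c "
from h import *
st()"; done
```

```text
t 3.5 tip bay mm [-151.   -65.9  122.5] F bay [0.23 0.28 1.62] open 0.0004562275105099824 yaw rel 0.006
t 3.8 tip bay mm [-151.   -65.9  118.5] F bay [-0.7  -1.35  0.86] open 0.0002715010921768644 yaw rel 0.006
t 4.1 tip bay mm [-150.9  -65.8  116.7] F bay [-0.08 -0.98  2.91] open 0.0008219541123555151 yaw rel 0.006
t 4.4 tip bay mm [-150.8  -65.8  114.7] F bay [ 0.04 -0.38  3.74] open 0.0006242591020735323 yaw rel 0.006
```

```bash
for i in 1 2 3; do python3 -m inch '{"travel":[[0,0,1],[0,0,1]],"turn":[0,0],"claw":[1,1]}' >/dev/null; python3 -c "
from h import *
st()"; done
```

```text
t 4.6 tip bay mm [-150.5  -65.9  114. ] F bay [-0.35 -0.6   5.64] open 0.0003838767698258077 yaw rel 0.006
t 4.8 tip bay mm [-149.8  -66.   113.6] F bay [-0.15 -1.31 10.63] open 0.000493223524124759 yaw rel 0.006
t 5.0 tip bay mm [-149.1  -66.1  113.3] F bay [-1.12 -0.51 15.27] open 0.00034013983370309635 yaw rel 0.006
```

```bash
for i in 1 2 3; do python3 -m inch '{"travel":[[-1,0,-0.2],[-2,0,-0.2],[-3,0,-0.2]],"turn":[0,0,0],"claw":[1,1,1]}' >/dev/null; python3 -c "
from h import *
st()"; done
```

```text
t 5.3 tip bay mm [-146.4  -66.4  113.4] F bay [-1.15 -3.43 13.79] open 0.0003296031430690148 yaw rel 0.006
t 5.6 tip bay mm [-143.5  -66.7  113.4] F bay [-0.54 -4.53 12.11] open 0.0006140163342437114 yaw rel 0.006
t 5.9 tip bay mm [-140.6  -66.8  113.6] F bay [-0.73 -5.01 11.36] open 0.0006711635869746772 yaw rel 0.006
```

```bash
for i in 1 2 3; do python3 -m inch '{"travel":[[-2,-0.7,-0.1],[-4,-1.4,-0.1],[-6,-2,-0.1]],"turn":[0,0,0],"claw":[1,1,1]}' >/dev/null; python3 -c "
from h import *
st()"; done
```

```text
t 6.2 tip bay mm [-134.7  -67.7  113.5] F bay [-0.72  2.42 11.57] open 0.0008215328732267893 yaw rel 0.006
t 6.5 tip bay mm [-129.   -68.5  113.5] F bay [-1.37  8.38 11.03] open 0.000507306260954665 yaw rel 0.005
t 6.8 tip bay mm [-123.1  -70.3  113.5] F bay [-0.6   7.83  9.83] open 3.6845298412441e-05 yaw rel 0.006
```

```bash
for i in 1 2; do python3 -m inch '{"travel":[[-2,0.3,0],[-4,0.6,0],[-6,1,0]],"turn":[0,0,0],"claw":[1,1,1]}' >/dev/null; python3 -c "
from h import *
st()"; done; python3 - <<'E'
from cell import robot
import cv2
a=robot.read_camera("side")["pixels"][185:345,210:410,::-1];b=robot.read_camera("top")["pixels"][90:310,225:445,::-1]
import numpy as np
cv2.imwrite("pics/c2.png",np.hstack([cv2.resize(a,(440,352)),cv2.resize(b,(352,352))]))
E
```

```text
t 7.1 tip bay mm [-117.1  -69.9  113.5] F bay [ 0.34  2.37 10.14] open 0.000810180139876152 yaw rel 0.006
t 7.4 tip bay mm [-111.   -69.4  113.6] F bay [-0.99  0.13  8.69] open 0.00045251171306092043 yaw rel 0.006
```

View pics/c2.png

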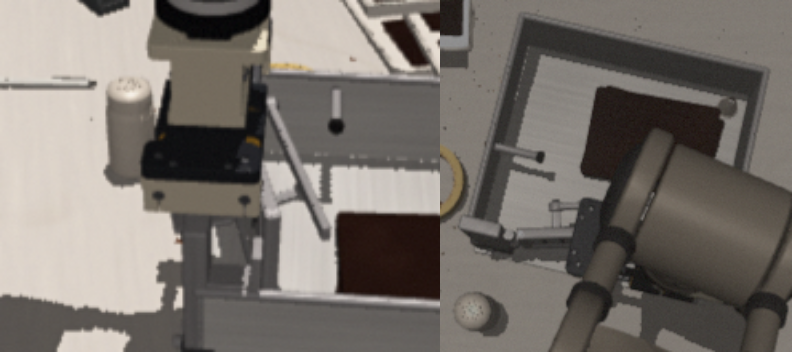

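The gate stands about 0.25 rad in, clear of the catch, and the jar is untouched. I'll lift off and go to the gate's front face nearer the hinge.

```bash
python3 -m inch '{"travel":[[0,0,-12],[0,0,-30],[0,0,-48],[8,20,-52],[20,47,-52],[20,47,-52],[20,47,-35],[20,47,-14],[20,47,13],[20,47,13]],"turn":[0,0,0,0,0,0,0,0,0,0],"claw":[1,1,1,1,1,1,1,1,1,1]}'; python3 -c "
from h import *
st()"
```

```text
time: 8.5
tool_pos: [0.4566, -0.0726, 0.1623]
tool_rot: [3.141, -0.007, 2.915]
contact_force: [-0.5, 0.8, 0.2]
opening: 0.0006
grip_force: 0.0
t 8.5 tip bay mm [-134.4  -22.8   96.8] F bay [-0.66  0.67  0.15] open 0.0006487833700354931 yaw rel 0.006
```

```bash
python3 - <<'E'
from h import *
from cell import robot
st(); print(np.round(robot.observe()["qpos"],2))
def c(t): return np.array([-115,88,96.8])+100*np.array([np.sin(t),-np.cos(t),0])+15.5*np.array([-np.cos(t),-np.sin(t),0])
for t in np.r_[.15:.7:.06,.7:1.43:.06]: 
    d=c(t)-[-134.4,-22.8,96.8]; print(round(t,2),np.round(c(t)[:2],0),"travel",np.round([-d[0],d[1]],0),"turn",round(-np.degrees(t)/5,1))
E
```

```text
t 8.5 tip bay mm [-134.4  -22.8   96.8] F bay [-0.66  0.67  0.15] open 0.0006487833700354931 yaw rel 0.006
[-0.32  0.39  1.86  0.    0.89 -1.67]
0.15 [-115.  -13.] travel [-19.  10.] turn -1.7
0.21 [-109.  -13.] travel [-25.  10.] turn -2.4
0.27 [-103.  -13.] travel [-31.  10.] turn -3.1
0.33 [-97. -12.] travel [-37.  11.] turn -3.8
0.39 [-91. -10.] travel [-43.  12.] turn -4.5
0.45 [-85.  -9.] travel [-49.  14.] turn -5.2
0.51 [-80.  -7.] travel [-55.  16.] turn -5.8
0.57 [-74.  -5.] travel [-60.  18.] turn -6.5
0.63 [-69.  -2.] travel [-66.  21.] turn -7.2
0.69 [-63.   1.] travel [-71.  24.] turn -7.9
0.7 [-62.   2.] travel [-72.  24.] turn -8.0
0.76 [-57.   5.] travel [-77.  28.] turn -8.7
0.82 [-52.   8.] travel [-82.  31.] turn -9.4
0.88 [-48.  12.] travel [-87.  35.] turn -10.1
0.94 [-43.  17.] travel [-91.  39.] turn -10.8
1.0 [-39.  21.] travel [-95.  44.] turn -11.5
1.06 [-35.  26.] travel [-99.  48.] turn -12.1
1.12 [-32.  30.] travel [-103.   53.] turn -12.8
1.18 [-28.  36.] travel [-106.   58.] turn -13.5
1.24 [-25.  41.] travel [-109.   64.] turn -14.2
1.3 [-23.  46.] travel [-112.   69.] turn -14.9
1.36 [-20.  52.] travel [-114.   75.] turn -15.6
1.42 [-18.  58.] travel [-116.   80.] turn -16.3
```

```bash
python3 -m inch '{"travel":[[-10,6,0],[-19,10,0],[-25,10,0],[-31,10,0],[-37,11,0],[-43,12,0],[-49,14,0],[-55,16,0],[-60,18,0],[-66,21,0],[-71,24,0],[-71,24,0]],"turn":[-1,-1.7,-2.4,-3.1,-3.8,-4.5,-5.2,-5.8,-6.5,-7.2,-7.9,-7.9],"claw":[1,1,1,1,1,1,1,1,1,1,1,1]}'; python3 - <<'E'
from h import *
st()
from cell import robot
import cv2
a=robot.read_camera("side")["pixels"][185:345,210:410,::-1];b=robot.read_camera("top")["pixels"][90:310,225:445,::-1]
cv2.imwrite("pics/c3.png",np.hstack([cv2.resize(a,(440,352)),cv2.resize(b,(352,352))]))
R=Ro.from_euler("xyz",robot.observe()["tool_rot"]).as_matrix()
def c(t): return np.array([-115,88,96.8])+100*np.array([np.sin(t),-np.cos(t),0])+15.5*np.array([-np.cos(t),-np.sin(t),0])
p0=np.array(robot.observe()["tool_pos"])+R[:,2]*robot.tips_ahead
for t in np.r_[.76:1.45:.06]: print(round(t,2),np.round(R.T@(B.T@c(t)+1e3*(o-p0)),0),"turn",round(-np.degrees(t)/5+7.9,1))
E
```

```text
time: 9.7
tool_pos: [0.5338, -0.0657, 0.166]
tool_rot: [-3.141, 0.001, -2.678]
contact_force: [0.2, -0.4, -0.3]
opening: 0.0003
grip_force: 0.0
t 9.7 tip bay mm [-60.3   1.7 100.5] F bay [ 0.28 -0.33 -0.27] open 0.00031648404216312793 yaw rel 0.696
0.76 [-5.  0.  3.] turn -0.8
0.82 [-11.  -0.   3.] turn -1.5
0.88 [-17.  -0.   3.] turn -2.2
0.94 [-23.   0.   3.] turn -2.9
1.0 [-29.   1.   3.] turn -3.6
1.06 [-35.   2.   3.] turn -4.2
1.12 [-41.   3.   3.] turn -4.9
1.18 [-47.   5.   3.] turn -5.6
1.24 [-53.   7.   3.] turn -6.3
1.3 [-58.  10.   3.] turn -7.0
1.36 [-64.  13.   3.] turn -7.7
1.42 [-69.  16.   3.] turn -8.4
```

View pics/c3.png

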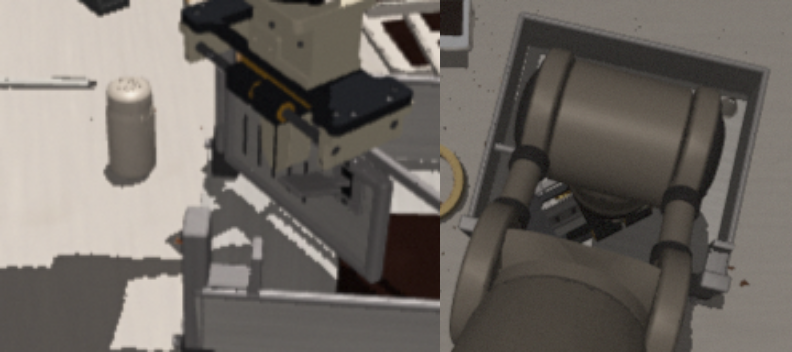

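The gate stands near 0.7 rad with the fingers flat on its front face. Now for the rest of the arc.

```bash
python3 -m inch '{"travel":[[-5,0,0],[-11,0,0],[-17,0,0],[-23,0,0],[-29,1,0],[-35,2,0],[-41,3,0],[-47,5,0],[-53,7,0],[-58,10,0],[-61,11,0],[-61,11,0]],"turn":[-0.8,-1.5,-2.2,-2.9,-3.6,-4.2,-4.9,-5.6,-6,-6,-6,-6],"claw":[1,1,1,1,1,1,1,1,1,1,1,1]}'; python3 - <<'E'
from h import *
st()
from cell import robot
import cv2
print(np.round(robot.observe()["qpos"],2))
a=robot.read_camera("side")["pixels"][185:345,210:410,::-1];b=robot.read_camera("top")["pixels"][90:310,225:445,::-1]
cv2.imwrite("pics/c4.png",np.hstack([cv2.resize(a,(440,352)),cv2.resize(b,(352,352))]))
E
```

```text
time: 11.0
tool_pos: [0.5827, -0.028, 0.1651]
tool_rot: [3.141, 0.0, -2.156]
contact_force: [0.1, -0.4, 0.2]
opening: 0.0005
grip_force: 0.0
t 11.0 tip bay mm [-21.6  49.7  99.6] F bay [ 0.16 -0.37  0.22] open 0.000489031684239088 yaw rel 1.218
[-0.18  0.57  1.53  0.    1.04 -2.74]
```

View pics/c4.png

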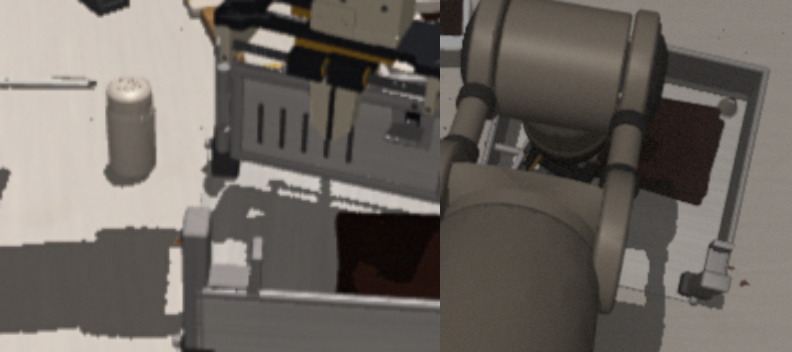

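The gate is almost square to the front. I'll nudge it on until the stop is felt.

```bash
for i in 1 2 3; do python3 -m inch '{"travel":[[-1,0.4,0],[-2,0.8,0],[-2,0.8,0]],"turn":[0,0,0],"claw":[1,1,1]}' >/dev/null; python3 -c "
from h import *
st()"; done
```

```text
t 11.4 tip bay mm [-21.6  51.4  99.7] F bay [-0.42  0.21 -0.27] open 0.0004995821696591879 yaw rel 1.219
t 11.7 tip bay mm [-21.7  53.7  99.6] F bay [ 1.03 -0.24  0.32] open 0.00036578673487931425 yaw rel 1.219
t 12.0 tip bay mm [-21.8  55.9  99.6] F bay [-0.82 -0.05  0.27] open 0.00025039351246593255 yaw rel 1.219
```

```bash
for i in 1 2 3; do python3 -m inch '{"travel":[[-1,0.4,0],[-2,0.8,0],[-2,0.8,0]],"turn":[0,0,0],"claw":[1,1,1]}' >/dev/null; python3 -c "
from h import *
st()"; done
```

```text
t 12.3 tip bay mm [-21.9  58.1  99.6] F bay [-1.24  0.34 -0.69] open 0.0006098636569386454 yaw rel 1.219
t 12.6 tip bay mm [-21.9  60.2  99.6] F bay [-0.72 -0.92 -0.15] open 0.0005023936414832842 yaw rel 1.219
t 12.9 tip bay mm [-21.6  61.9  99.7] F bay [ 1.53 -3.18  0.04] open 0.0006652510466792479 yaw rel 1.219
```

The stop is met. I'll back off gently, lift, and look.

```bash
python3 -m inch '{"travel":[[0.5,0,0],[1,0,0],[2,0,0],[4,-1,0],[10,-3,0],[20,-6,0],[30,-10,0],[30,-10,-20],[30,-10,-60],[30,-10,-100],[30,-10,-130],[30,-10,-130]],"turn":[0,0,0,0,0,0,0,0,0,0,0,0],"claw":[1,1,1,1,1,1,1,1,1,1,1,1]}'; python3 -m inch '{"travel":[[30,0,0],[75,0,0],[120,0,0],[120,0,0]],"turn":[0,0,0,0],"claw":[1,1,1,1]}'; python3 - <<'E'
from h import *
st()
from cell import robot
import cv2
a=robot.read_camera("side")["pixels"][185:345,210:410,::-1];b=robot.read_camera("top")["pixels"][90:310,185:445,::-1]
cv2.imwrite("pics/c5.png",np.hstack([cv2.resize(a,(440,352)),cv2.resize(b,(360,305))[:, :].copy() if 0 else cv2.copyMakeBorder(cv2.resize(b,(360,305)),0,47,0,0,0)]))
E
```

```text
time: 14.1
tool_pos: [0.5783, -0.0475, 0.3001]
tool_rot: [-3.133, 0.003, -2.156]
contact_force: [0.4, 0.6, -0.7]
opening: 0.0006
grip_force: 0.0
time: 14.5
tool_pos: [0.5079, -0.1505, 0.2943]
tool_rot: [3.14, -0.002, -2.161]
contact_force: [0.5, 0.5, 0.6]
opening: 0.0008
grip_force: 0.0
t 14.5 tip bay mm [-66.3 -86.9 228.8] F bay [0.36 0.59 0.59] open 0.0008412264299779505 yaw rel 1.214
```

View pics/c5.png

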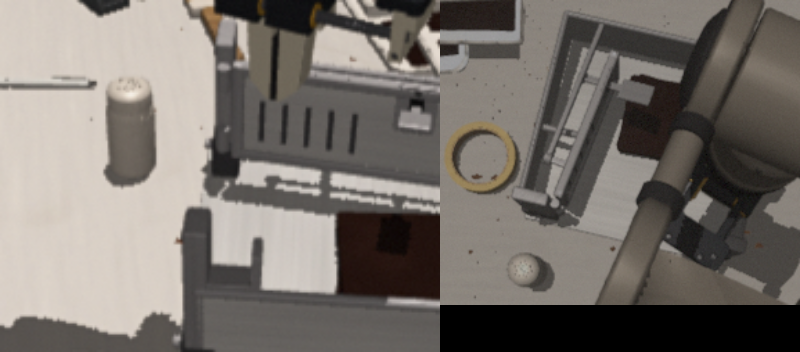

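The gate rail in the top crop, (560,190) to (613,58), is about 0.12 rad off the left wall. That puts the gate at about 1.4 rad, on its stop. The jar and tape are unmoved and the hand is clear.

```bash
python3 -m inch '{"travel":[[0,0,0],[0,0,0],[0,0,0]],"turn":[0,0,0],"claw":[1,1,1]}' >/dev/null; python3 -c "
from cell import robot
print(robot.hand_in())"
```

```text
the job is handed in; nothing more can be done
None
```

The gate was unlatched, swung open to about 1.4 rad against its stop and left standing, with the jar and tape unmoved in the last pictures; the job is handed in at about 15 s, and no verdict came back.

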